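# Release a water filter cartridge through its valve interlock

## Robot

A 6-joint arm with a two-finger parallel gripper is mounted at the origin on a cart in front of the work surface, level with it; the furniture and walls round the work are solid. World frame = base frame: x ahead of the robot, y to its left, z up, the work surface at z = 0. Lengths are in m, angles in rad, forces in N, time in s.
With the tool pointing down it reaches from about 0.3 to 0.875 m from the base axis. Payload 6.4 kg.
Tool frame: the origin (TCP) lies between the finger pads; the fingertips stand 19 mm ahead of it and the grasp point (between the pads) is the TCP (ctrl.tips_ahead is the z of the fingertips in the tool frame, in m); z points along the fingers, y is the line along which they close (so a half turn about z gives the same grasp; the last joint's range is limited). The gripper opens to 85 mm and grips with 20 to 120 N. Pads are 22 mm wide; open, the fingers measure 114 mm over their backs; the gripper's body (76 mm by 85 mm) begins 54 mm behind the grasp point. The pads swing forward as they close: fully open they stand 13 mm farther back than shut.
Start: joints at [-1.465, 0.181, 1.607, -0, 1.354, -0.206], TCP at [0.176, -0.547, 0.25] pointing down, gripper open.
Joint ranges: [-2.99, 2.99], [-0.89, 2.07], [0.3, 2.58], [-1.14, 4.28], [0, 2.63], [-3.12, 3.12]. Speed limits (rad/s): [2.57, 2.57, 3.01, 3.14, 3.14, 3.14].

## Interface

Orientations are given as a unit quaternion [w, x, y, z].
In Python, from bench import readout, vision, ctrl gives the robot as it stands.
- The arm moves only by the tool play_rows, never from a script. Its arguments are lists of equal length, an entry for each row: "xyz": the shift along the tool's x, y, z in mm, a list of three; "rot": the turn, a rotation vector about the tool's x, y, z in rad, a list of three; "grip": the opening, from 0 (shut) to 1 (fully open). In form: {"xyz": [[x, y, z], ...], "rot": [[rx, ry, rz], ...], "grip": [grip, ...]}. A call has exactly 10 rows; each row is the pose to reach, as a shift and turn from the pose commanded when the call began, along the tool's axes at that moment; what a row does not reach only later rows make up. A row lasts 1/8 s, in which the tool goes at most 62.5 mm and 10.7 degrees, less where a joint would pass 70% of its speed; a pose out of reach is approached as far as the arm can. A call with a gripper value outside its range is refused whole. The fingers move at their own pace and stop on an object; the grip force is fixed at half the most. Time passes only in rows, so rows that repeat a pose let the fingers close, or fill a call up. It gives the time, the measured TCP pose, the force, the opening and the grip force at its end, in the units of the state.
- readout.get_obs(): the state, without advancing time (a new reading comes with each control period).
- vision.camera(name): name is "side" or "top" or "wrist"; returns a dict with "color" (384x512x3 uint8, red, green, blue), "depth" (384x512 float32, m along the optical axis (not along the pixel's ray), 0 where there is no reading), "camera_matrix" (3x3 intrinsics, pixels), "extrinsics" (4x4, takes a point from camera to world coordinates); the wrist camera has in their place "hand_eye" (4x4, takes a point from camera to tool coordinates, whose origin is the TCP and whose axes are the flange's). Camera axes: x right, y down, z forward; pixel columns grow to the right and rows downward; lengths in m; the calibration is good to about 2 mm. A picture is of the moment at which its call begins: read the wrist's pose just before it.
- ctrl.hand_in(): hands the job in; it is judged then, once.
The state is a dict: "time_s": time; "q": joint angles; "dq": joint speeds; "joint_efforts": joint torques, N m; "eef_pos": TCP position; "eef_rot": TCP orientation; "wrist_force": force on the tool from outside, world axes, zero at the start; "torque": the same for the moment, N m; "opening": opening from 0.0 (shut) to 1.0 (fully open); "grasp_force": force on a finger pad.
Only numpy, scipy, OpenCV 4.12 (cv2) and the standard library are available. Lean on these libraries where they do the work, as an engineer would, in place of code of your own. Each camera call takes 0.05 s, during which the arm holds its last target. There are 200 camera calls.

## Task

Unlock the cartridge of the water filter on the worktop so that it can be changed: turn the left and the right valve handle about a quarter turn outwards until each is fully home on its seat, then turn the wide lock handle in the middle a quarter turn to the left until it is fully home. An interlock in the box lets only the inlet valve be shut first, so that the cartridge drains before its outlet is shut, and nothing shows which of the two that is, as the unit may be plumbed either way round: feel gently which one gives, and leave a blocked one for later. Push the handles with the closed fingertips, never pressing or squeezing any of them with more than about 20 N, and leave the things around alone.

Things in the scene. Friction and masses are not known exactly. Their poses are not given: they have to be found in the camera images.
- filter_unit: Fixed water filter unit, 215 x 340 mm: white interlock box along the front (110 mm deep, flat top 72 mm above the worktop), white cartridge lying crosswise behind it (top 100 mm). On it three levers on upright axes: valve, lock, valve; collars under them 48 mm across, up to 88 mm. Origin: centre of its underside, on the worktop; x to the back, y left, z up. Axes at x = -42 mm, y = +105, 0, -105 mm.
- left_handle: Left valve's handle: black bar 16 mm wide, 14 mm thick, reaching 84 mm out from its axis; hub 28 mm across, up to 14 mm above mid height. Origin on its upright turning axis at the handle's mid height, 103 mm above the worktop; x points out along the handle, z up. Open it points to the front (unit's -x), shut to the left (unit's +y). It stays where it is left.
- right_handle: Right valve's handle, made like the left one. Origin on its upright turning axis at the handle's mid height, 103 mm above the worktop; x points out along the handle, z up. Open it points to the front (unit's -x), shut to the right (unit's -y). It stays where it is left.
- lock_handle: Cartridge lock's handle: steel lever whose outer part, 36 to 80 mm from the axis, is a paddle 36 mm wide, 14 mm thick; a tongue reaches 105 mm the other way. Origin on its upright turning axis at the handle's mid height, 103 mm above the worktop; x points out along the handle, z up. Locked it points to the front (unit's -x), unlocked to the left (unit's +y).
- valve_left (a joint): Left valve's angle, rad, without the handle's bend: 0 open, grows outwards (clockwise from above) until shut on its seat. Both seats lie alike, set or worn anywhere from 1.35 to 1.76: feel for them. Turning takes 1 to 3 N. On the seat, or blocked (after 2 mm of play), the handle bends about 1 mm per 4 N, 60 mm out. The outlet valve is blocked until the inlet valve is within 0.03 of its seat.
- valve_right (a joint): Right valve's angle, rad: 0 open, grows outwards (anticlockwise from above) until it is shut; otherwise like the left valve.
- lock (a joint): Lock's angle, rad: 0 locked, grows to the left (clockwise from above) up to its stop at 1.57, unlocked. It is blocked, with the same feel as a blocked valve, until both valves are within 0.03 rad of their seats; its handle bends in the same way.
- mug: Spotted white mug by the sink, 78 mm across, 93 mm high; to be left alone. Origin: centre of its underside.
- salt: Salt shaker, 44 mm across, 90 mm high; to be left alone. Origin: centre of its underside.
- teaspoon: Teaspoon, 138 mm long, lying by the sink; to be left alone. Origin: centre of its underside.

How it is judged:
On the way, in this order (a step that is already met when the one before it is completed fails the run):
1. one valve is shut while the other is still open and the lock is still shut (((value of joint valve_left above 1.3 rad and value of joint valve_right below 0.25 rad) or (value of joint valve_right above 1.3 rad and value of joint valve_left below 0.25 rad)) and value of joint lock below 0.25 rad), for 0.1 s.
2. both valves are shut while the lock is still shut (value of joint each of valve_left, valve_right above 1.3 rad and value of joint lock below 0.25 rad), for 0.1 s.
At the end, for the whole second after the job is handed in: The lock handle is turned to within 0.12 rad of its stop at 1.57 rad and both valve handles are shut (beyond 1.3 rad; the lock can only turn when both are on their seats), all three at rest (value of joint lock above 1.45 rad and value of joint each of valve_left, valve_right above 1.3 rad and velocity of joint each of lock, valve_left, valve_right below 0.05 rad/s); the robot touches nothing.
It fails at once if the left valve handle is pressed or squeezed with more than 30 N (contact force between left_handle and the arm above 30 N or contact force between left_handle and the fingers above 30 N).
It fails at once if the right valve handle is pressed or squeezed with more than 30 N (contact force between right_handle and the arm above 30 N or contact force between right_handle and the fingers above 30 N).
It fails at once if the lock handle is pressed or squeezed with more than 30 N (contact force between lock_handle and the arm above 30 N or contact force between lock_handle and the fingers above 30 N).
It fails at once if the mug, the salt shaker or the teaspoon is moved by more than 15 mm (distance of any of mug, salt, teaspoon from where it was at the start of the episode above 0.015 m).
It also fails if it takes over 72 s, if anything falls off the work surface, if the arm or the gripper's body presses on something with over 40 N, if the wrist force passes 120 N, or if a joint passes its speed limit or range.

## Working session

There is one attempt and no reset: what is moved stays moved. The work goes in short steps, Python scripts to look and compute and a tool call to move; the robot and the scene stay as the last step left them, time stands still between calls to the robot, and variables do not carry over. Pictures are saved under pics/ and viewed, at most 10 in all, crops included, and the job is handed in when it is done.

Besides the shell and the picture viewer there is one more tool, called by a JSON object that holds its "op" and its "data", one argument or row to a line. play_rows: Moves the arm, as the interface text tells. Its arguments: {"type":"object","properties":{"xyz":{"type":"array","items":{"type":"array","items":{"type":"number"}}},"rot":{"type":"array","items":{"type":"array","items":{"type":"number"}}},"grip":{"type":"array","items":{"type":"number"}}},"required":["xyz","rot","grip"]}

```bash
mkdir -p pics; ls; python3 - <<'E'
from bench import readout, vision, ctrl
import cv2,numpy as np
o=readout.get_obs(); print({k:np.round(v,3).tolist() for k,v in o.items()}, ctrl.tips_ahead)
for n in ("top","side"):
    c=vision.camera(n); cv2.imwrite(f"pics/{n}0.png",c["color"][:,:,::-1]); np.savez(f"{n}0.npz",**c)
    print(n,c["camera_matrix"].round(1).tolist(),c["extrinsics"].round(3).tolist())
E
```

```text
pics
{'time_s': 0.0, 'q': [-1.465, 0.182, 1.608, -0.0, 1.354, -0.206], 'dq': [-0.0, -0.0, 0.0, -0.001, 0.002, -0.0], 'joint_efforts': [-0.001, -44.487, -35.134, -0.0, 0.009, 0.0], 'eef_pos': [0.176, -0.547, 0.249], 'eef_rot': [-0.001, 0.988, 0.155, 0.0], 'wrist_force': [0.827, 0.458, -0.577], 'torque': [0.007, -0.001, -0.005], 'grasp_force': 0.0, 'opening': 0.998} 0.019
top [[487.6, 0.0, 255.7], [0.0, 487.6, 198.0], [0.0, 0.0, 1.0]] [[0.026, -0.984, 0.175, 0.342], [-1.0, -0.024, 0.011, 0.173], [-0.007, -0.175, -0.985, 1.413], [0.0, 0.0, 0.0, 1.0]]
side [[437.0, 0.0, 252.0], [0.0, 437.0, 187.7], [0.0, 0.0, 1.0]] [[-1.0, -0.003, 0.0, 0.572], [-0.002, 0.673, -0.74, 1.145], [0.002, -0.74, -0.673, 0.974], [0.0, 0.0, 0.0, 1.0]]
```

View pics/top0.png

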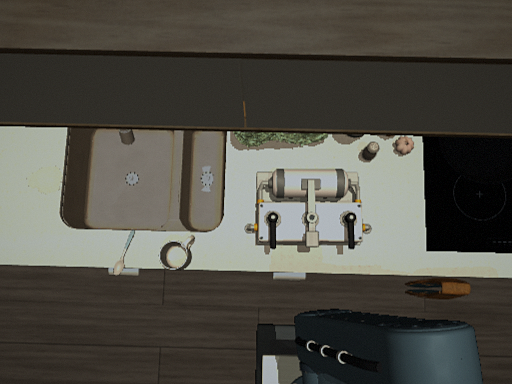

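View pics/side0.png

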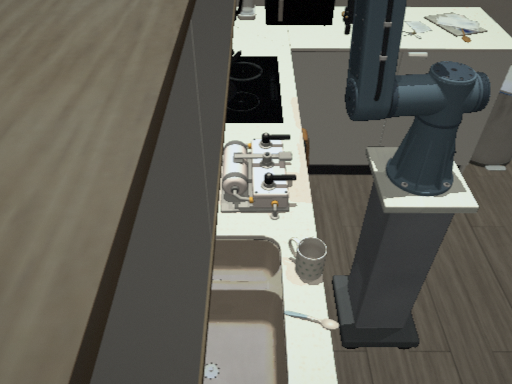

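Top view: the unit is at about (311,215), with hubs near (273,217), (312,217) and (350,217) and handles pointing to the front (down). The mug is at (176,256), the spoon at (125,252) and the salt at (371,150). I'll enlarge the unit.

```bash
cat > h.py <<'E'
import numpy as np
def at_z(c,u,v,z):
    K=c["camera_matrix"];E=c["extrinsics"]
    d=E[:3,:3]@np.linalg.solve(K,[u,v,1.]); o=E[:3,3]
    return o+d*(z-o[2])/d[2]
def dep(c,u,v):
    K=c["camera_matrix"];E=c["extrinsics"]
    d=c["depth"][int(round(v)),int(round(u))]
    return E[:3,:3]@(np.linalg.solve(K,[u,v,1.])*d)+E[:3,3]
E
python3 - <<'E'
import numpy as np,cv2
from h import *
c=dict(np.load("top0.npz"))
im=c["color"][160:260,240:380,::-1]; cv2.imwrite("pics/crop.png",cv2.resize(im,None,fx=5.5,fy=5.5,interpolation=cv2.INTER_CUBIC))
for u,v in [(273,217),(312,217),(350,217),(273,240),(351,240),(312,240),(371,150),(280,290),(311,100),(300,300)]:
    print(u,v,dep(c,u,v).round(3))
E
```

```text
273 217 [0.521 0.14  0.117]
312 217 [0.525 0.036 0.112]
350 217 [ 0.526 -0.065  0.119]
273 240 [0.46  0.139 0.112]
351 240 [ 0.466 -0.07   0.105]
312 240 [0.463 0.035 0.107]
371 150 [ 0.724 -0.133  0.08 ]
280 290 [ 0.32   0.075 -0.907]
311 100 [0.621 0.101 0.707]
300 300 [ 0.277 -0.019 -0.903]
```

View pics/crop.png

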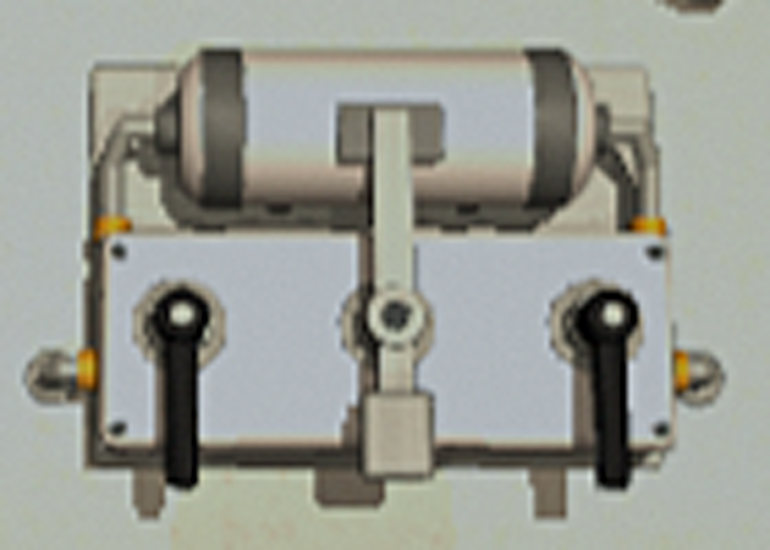

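The crop shows hubs at (183,315), (396,317) and (608,315), with handle tips at (181,487) left and (613,487) right. Cupboard above reaches to x≈0.62 at z≈0.7.

```bash
python3 - <<'E'
import numpy as np
from h import *
c=dict(np.load("top0.npz"))
f=lambda x,y:(240+(x+.5)/5.5-.5,160+(y+.5)/5.5-.5)
P={}
for n,x,y,z in [("L",183,315,.117),("M",396,317,.117),("R",608,315,.117),("Lt",181,487,.110),("Rt",613,487,.110),("Mt",398,477,.110)]:
    P[n]=at_z(c,*f(x,y),z); print(n,P[n].round(4))
d=P["L"]-P["R"]; print(np.linalg.norm(d), "yaw",np.arctan2(-d[0],d[1]))
E
```

```text
L [0.5216 0.1408 0.117 ]
M [0.5233 0.0371 0.117 ]
R [ 0.5268 -0.066   0.117 ]
Lt [0.4385 0.1399 0.11  ]
Rt [ 0.4439 -0.069   0.11  ]
Mt [0.4461 0.0349 0.11  ]
0.20682803266854502 yaw 0.025120461751103905
```

```bash
cat >> h.py <<'E'
import json
def rows(cmd,tg):
    """cmd, targets: (x,y,z,psi); psi = world yaw of tool x, tool down"""
    p=cmd[3];T=np.array([[np.cos(p),np.sin(p),0],[np.sin(p),-np.cos(p),0],[0,0,-1]])
    X=[[round(v) if abs(v)>60 else round(v,1) for v in (T@(np.array(t[:3])-cmd[:3])*1000)] for t in tg]
    R=[[0,0,round(-(t[3]-p),3)] for t in tg]
    return json.dumps({"xyz":X,"rot":R})
YAW=.025;M=np.array([.5238,.0373])
def axis(s): return M+.105*s*np.array([-np.sin(YAW),np.cos(YAW)])
def hand(A,side,th,gap,r=.06,half=.008,fh=.011,z=.104):
    """tool pose pushing handle turned by th (side +1 clockwise/left, -1 right), gap clear of it"""
    b=YAW+np.pi-side*th      # handle dir
    u=np.array([np.cos(b),np.sin(b)]); n=side*np.array([u[1],-u[0]]) # push direction
    p=A+r*u-n*(half+fh+gap)
    return [*p,z,YAW+np.pi/2-side*th]
E
python3 - <<'E'
from h import *
s=[.176,-.547,.25,.312]
a=[.462,.095,.25,1.596]
print(rows(s,[a]))
for g in (.02,.004,-.005): print(hand(axis(1),1,0,g))
E
```

```text
{"xyz": [[469, -523, 0.0]], "rot": [[0, 0, -1.284]]}
[np.float64(0.4621689208930868), np.float64(0.10177953231931362), 0.104, 1.5957963267948965]
[np.float64(0.4617689625584514), np.float64(0.11777453257972487), 0.104, 1.5957963267948965]
[np.float64(0.461543985995219), np.float64(0.1267717202262062), 0.104, 1.5957963267948965]
```

{"op": "play_rows", "data": {
  "xyz": [
    [25, -28, 0],
    [70, -78, 0],
    [117, -131, 0],
    [164, -183, 0],
    [211, -235, 0],
    [258, -288, 0],
    [305, -340, 0],
    [352, -392, 0],
    [390, -435, 0],
    [400, -446, 0]
  ],
  "rot": [
    [0, 0, -0.1],
    [0, 0, -0.25],
    [0, 0, -0.4],
    [0, 0, -0.55],
    [0, 0, -0.7],
    [0, 0, -0.85],
    [0, 0, -1.0],
    [0, 0, -1.15],
    [0, 0, -1.284],
    [0, 0, -1.284]
  ],
  "grip": [0, 0, 0, 0, 0, 0, 0, 0, 0, 0]
}}

```text
time_s: 1.35
eef_pos: [0.4207, 0.002, 0.2504]
eef_rot: [0.0, 0.698, 0.716, 0.0]
wrist_force: [0.5, -0.6, 0.0]
opening: -0.002
grasp_force: 0.0
```

```bash
python3 - <<'E'
from h import *
from bench import readout
o=readout.get_obs();print(o["eef_pos"],o["eef_rot"],o["wrist_force"],o["opening"])
s=[*o["eef_pos"],1.596]
a=hand(axis(1),1,0,.012)
print(rows(s,[a[:2]+[.18,1.596],a]), 2*np.arctan2(o["eef_rot"][2],o["eef_rot"][1]))
E
```

```text
[0.42068794 0.00202162 0.25041702] [4.01005112e-04 6.97623968e-01 7.16463971e-01 1.28695204e-04] [ 0.53995016 -0.57657928  0.02085639] -0.0015822788002548644
{"xyz": [[107, 44.0, 70], [107, 44.0, 146]], "rot": [[0, 0, -0.0], [0, 0, 0.0]]} 1.5974409062762107
```

{"op": "play_rows", "data": {
  "xyz": [
    [25, 11, 10],
    [62, 26, 20],
    [97, 40, 30],
    [107, 44, 60],
    [107, 44, 90],
    [107, 44, 120],
    [107, 44, 140],
    [107, 44, 146],
    [107, 44, 146],
    [107, 44, 146]
  ],
  "rot": [
    [0, 0, 0],
    [0, 0, 0],
    [0, 0, 0],
    [0, 0, 0],
    [0, 0, 0],
    [0, 0, 0],
    [0, 0, 0],
    [0, 0, 0],
    [0, 0, 0],
    [0, 0, 0]
  ],
  "grip": [0, 0, 0, 0, 0, 0, 0, 0, 0, 0]
}}

```text
time_s: 2.6
eef_pos: [0.4624, 0.108, 0.1052]
eef_rot: [0.001, 0.698, 0.716, 0.001]
wrist_force: [-0.6, -0.8, 0.2]
opening: 0.002
grasp_force: 0.0
```

```bash
python3 - <<'E'
from h import *
from bench import readout,vision
import cv2
o=readout.get_obs();print(o["eef_pos"],o["wrist_force"])
c=vision.camera("side"); im=c["color"][110:220,210:350,::-1]
cv2.imwrite("pics/s1.png",cv2.resize(im,None,fx=5,fy=5,interpolation=cv2.INTER_CUBIC))
E
```

```text
[0.46235417 0.107959   0.10522883] [-0.56522646 -0.80420841  0.24694504]
```

View pics/s1.png

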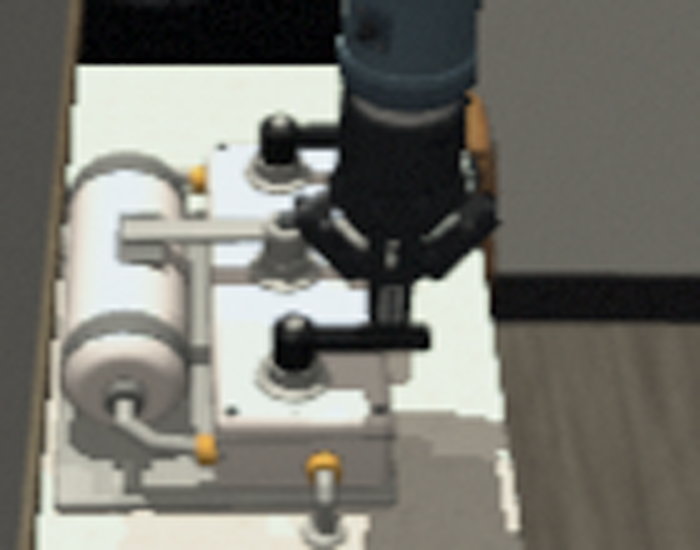

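The side view shows the fingers behind the left handle (about (390,320)), near its outer part, and clear of it. Now the gentle feel.

{"op": "play_rows", "data": {
  "xyz": [
    [5, 0, 0],
    [9, 0, 0],
    [11, 0, 0],
    [12, 0, 0],
    [13, 0, 0],
    [14, 0, 0],
    [14, 0, 0],
    [14, 0, 0],
    [14, 0, 0],
    [14, 0, 0]
  ],
  "rot": [
    [0, 0, 0],
    [0, 0, 0],
    [0, 0, 0],
    [0, 0, 0],
    [0, 0, 0],
    [0, 0, 0],
    [0, 0, 0],
    [0, 0, 0],
    [0, 0, 0],
    [0, 0, 0]
  ],
  "grip": [0, 0, 0, 0, 0, 0, 0, 0, 0, 0]
}}

```text
time_s: 3.9
eef_pos: [0.4611, 0.1219, 0.1042]
eef_rot: [-0.0, 0.698, 0.716, -0.0]
wrist_force: [-1.3, -3.5, 1.0]
opening: -0.002
grasp_force: 1.5
```

{"op": "play_rows", "data": {
  "xyz": [
    [0.5, 0, 0],
    [1, 0, 0],
    [1.5, 0, 0],
    [2, 0, 0],
    [2, 0, 0],
    [2, 0, 0],
    [2, 0, 0],
    [2, 0, 0],
    [2, 0, 0],
    [2, 0, 0]
  ],
  "rot": [
    [0, 0, 0],
    [0, 0, 0],
    [0, 0, 0],
    [0, 0, 0],
    [0, 0, 0],
    [0, 0, 0],
    [0, 0, 0],
    [0, 0, 0],
    [0, 0, 0],
    [0, 0, 0]
  ],
  "grip": [0, 0, 0, 0, 0, 0, 0, 0, 0, 0]
}}

```text
time_s: 5.15
eef_pos: [0.461, 0.1237, 0.1042]
eef_rot: [0.0, 0.698, 0.716, -0.0]
wrist_force: [-2.8, -5.6, 1.9]
opening: 0.0
grasp_force: 2.7
```

{"op": "play_rows", "data": {
  "xyz": [
    [0.5, 0, 0],
    [1, 0, 0],
    [1.5, 0, 0],
    [2, 0, 0],
    [2, 0, 0],
    [2, 0, 0],
    [2, 0, 0],
    [2, 0, 0],
    [2, 0, 0],
    [2, 0, 0]
  ],
  "rot": [
    [0, 0, 0],
    [0, 0, 0],
    [0, 0, 0],
    [0, 0, 0],
    [0, 0, 0],
    [0, 0, 0],
    [0, 0, 0],
    [0, 0, 0],
    [0, 0, 0],
    [0, 0, 0]
  ],
  "grip": [0, 0, 0, 0, 0, 0, 0, 0, 0, 0]
}}

```text
time_s: 6.4
eef_pos: [0.4609, 0.1249, 0.1042]
eef_rot: [0.0, 0.698, 0.716, -0.001]
wrist_force: [-3.2, -9.9, 1.7]
opening: -0.0
grasp_force: 4.6
```

Blocked (force rises about 3 N/mm to 10 N), so the right valve is the inlet. I'll back off and cross over above the lock.

{"op": "play_rows", "data": {
  "xyz": [
    [-15, 0, 0],
    [-30, 0, -15],
    [-35, 0, -45],
    [-70, 0, -55],
    [-120, 0, -55],
    [-155, 1, -50],
    [-164, 1, -25],
    [-164, 1, -5],
    [-164, 1, 0],
    [-164, 1, 0]
  ],
  "rot": [
    [0, 0, 0],
    [0, 0, 0],
    [0, 0, 0],
    [0, 0, 0],
    [0, 0, 0],
    [0, 0, 0],
    [0, 0, 0],
    [0, 0, 0],
    [0, 0, 0],
    [0, 0, 0]
  ],
  "grip": [0, 0, 0, 0, 0, 0, 0, 0, 0, 0]
}}

```text
time_s: 7.65
eef_pos: [0.4666, -0.0382, 0.105]
eef_rot: [0.0, 0.698, 0.716, 0.0]
wrist_force: [0.5, 0.6, 0.7]
opening: -0.004
grasp_force: 0.0
```

{"op": "play_rows", "data": {
  "xyz": [
    [-5, 0, 0],
    [-9, 0, 0],
    [-11, 0, 0],
    [-12, 0, 0],
    [-13, 0, 0],
    [-14, 0, 0],
    [-15, 0, 0],
    [-16, 0, 0],
    [-16, 0, 0],
    [-16, 0, 0]
  ],
  "rot": [
    [0, 0, 0],
    [0, 0, 0],
    [0, 0, 0],
    [0, 0, 0],
    [0, 0, 0],
    [0, 0, 0],
    [0, 0, 0],
    [0, 0, 0],
    [0, 0, 0],
    [0, 0, 0]
  ],
  "grip": [0, 0, 0, 0, 0, 0, 0, 0, 0, 0]
}}

```text
time_s: 8.9
eef_pos: [0.4664, -0.0538, 0.1042]
eef_rot: [-0.0, 0.698, 0.716, -0.0]
wrist_force: [-0.9, 3.4, 1.8]
opening: -0.005
grasp_force: 1.7
```

```bash
python3 - <<'E'
from h import *
s=[.4665,-.0543,.104,1.596]
th=[.15,.25,.37,.5,.63,.76,.89,1.0,1.1,1.1]
print(rows(s,[hand(axis(-1),-1,t,0) for t in th]))
E
```

```text
{"xyz": [[-5.0, -2.6, 0.0], [-11.3, -3.3, 0.0], [-18.8, -3.2, 0.0], [-27.0, -2.2, 0.0], [-34.9, -0.1, 0.0], [-42.4, 3.0, 0.0], [-49.5, 7.0, 0.0], [-55.1, 11.2, 0.0], [-59.7, 15.4, 0.0], [-59.7, 15.4, 0.0]], "rot": [[0, 0, -0.15], [0, 0, -0.25], [0, 0, -0.37], [0, 0, -0.5], [0, 0, -0.63], [0, 0, -0.76], [0, 0, -0.89], [0, 0, -1.0], [0, 0, -1.1], [0, 0, -1.1]]}
```

{"op": "play_rows", "data": {
  "xyz": [
    [-5, -2.5, 0],
    [-11.5, -3.5, 0],
    [-19, -3, 0],
    [-27, -2, 0],
    [-35, 0, 0],
    [-42.5, 3, 0],
    [-49.5, 7, 0],
    [-55, 11, 0],
    [-59.5, 15.5, 0],
    [-59.5, 15.5, 0]
  ],
  "rot": [
    [0, 0, -0.15],
    [0, 0, -0.25],
    [0, 0, -0.37],
    [0, 0, -0.5],
    [0, 0, -0.63],
    [0, 0, -0.76],
    [0, 0, -0.89],
    [0, 0, -1.0],
    [0, 0, -1.1],
    [0, 0, -1.1]
  ],
  "grip": [0, 0, 0, 0, 0, 0, 0, 0, 0, 0]
}}

```text
time_s: 10.15
eef_pos: [0.4834, -0.1137, 0.104]
eef_rot: [-0.0, 0.222, 0.975, -0.0]
wrist_force: [-1.5, -0.4, 0.1]
opening: 0.001
grasp_force: 0.8
```

```bash
python3 - <<'E'
from h import *
h=lambda t:hand(axis(-1),-1,t,0)
s=h(1.1)
print(rows(s,[h(t) for t in (1.15,1.2,1.25,1.3,1.35)]))
E
```

```text
{"xyz": [[-3.0, -0.9, 0.0], [-6.1, -1.6, 0.0], [-9.2, -2.2, 0.0], [-12.3, -2.6, 0.0], [-15.4, -2.8, 0.0]], "rot": [[0, 0, -0.05], [0, 0, -0.1], [0, 0, -0.15], [0, 0, -0.2], [0, 0, -0.25]]}
```

{"op": "play_rows", "data": {
  "xyz": [
    [-3, -1, 0],
    [-6, -1.5, 0],
    [-9, -2, 0],
    [-12, -2.5, 0],
    [-14, -3, 0],
    [-15.5, -3, 0],
    [-15.5, -3, 0],
    [-15.5, -3, 0],
    [-15.5, -3, 0],
    [-15.5, -3, 0]
  ],
  "rot": [
    [0, 0, -0.05],
    [0, 0, -0.1],
    [0, 0, -0.15],
    [0, 0, -0.2],
    [0, 0, -0.23],
    [0, 0, -0.25],
    [0, 0, -0.25],
    [0, 0, -0.25],
    [0, 0, -0.25],
    [0, 0, -0.25]
  ],
  "grip": [0, 0, 0, 0, 0, 0, 0, 0, 0, 0]
}}

```text
time_s: 11.4
eef_pos: [0.4963, -0.1224, 0.1043]
eef_rot: [-0.0, 0.098, 0.995, 0.0]
wrist_force: [-3.3, -0.7, -0.7]
opening: 0.002
grasp_force: 1.3
```

{"op": "play_rows", "data": {
  "xyz": [
    [-0.5, 0, 0],
    [-1, 0, 0],
    [-1.5, -0.5, 0],
    [-2, -0.5, 0],
    [-2.5, -0.5, 0],
    [-3, -0.5, 0],
    [-3, -0.5, 0],
    [-3, -0.5, 0],
    [-3, -0.5, 0],
    [-3, -0.5, 0]
  ],
  "rot": [
    [0, 0, -0.01],
    [0, 0, -0.02],
    [0, 0, -0.03],
    [0, 0, -0.04],
    [0, 0, -0.05],
    [0, 0, -0.05],
    [0, 0, -0.05],
    [0, 0, -0.05],
    [0, 0, -0.05],
    [0, 0, -0.05]
  ],
  "grip": [0, 0, 0, 0, 0, 0, 0, 0, 0, 0]
}}

```text
time_s: 12.65
eef_pos: [0.4993, -0.1235, 0.1043]
eef_rot: [0.0, 0.073, 0.997, -0.0]
wrist_force: [-2.1, -1.3, -0.3]
opening: -0.005
grasp_force: 1.2
```

{"op": "play_rows", "data": {
  "xyz": [
    [-0.5, 0, 0],
    [-1, 0, 0],
    [-1.5, 0, 0],
    [-2, -0.5, 0],
    [-2.5, -0.5, 0],
    [-3, -0.5, 0],
    [-3, -0.5, 0],
    [-3, -0.5, 0],
    [-3, -0.5, 0],
    [-3, -0.5, 0]
  ],
  "rot": [
    [0, 0, -0.01],
    [0, 0, -0.02],
    [0, 0, -0.03],
    [0, 0, -0.04],
    [0, 0, -0.05],
    [0, 0, -0.05],
    [0, 0, -0.05],
    [0, 0, -0.05],
    [0, 0, -0.05],
    [0, 0, -0.05]
  ],
  "grip": [0, 0, 0, 0, 0, 0, 0, 0, 0, 0]
}}

```text
time_s: 13.9
eef_pos: [0.5016, -0.1244, 0.1042]
eef_rot: [-0.001, 0.048, 0.999, 0.0]
wrist_force: [-6.1, -0.4, 2.5]
opening: 0.0
grasp_force: 2.9
```

{"op": "play_rows", "data": {
  "xyz": [
    [-0.5, 0, 0],
    [-1, 0, 0],
    [-1.5, 0, 0],
    [-2, -0.5, 0],
    [-2.5, -0.5, 0],
    [-3, -0.5, 0],
    [-3, -0.5, 0],
    [-3, -0.5, 0],
    [-3, -0.5, 0],
    [-3, -0.5, 0]
  ],
  "rot": [
    [0, 0, -0.01],
    [0, 0, -0.02],
    [0, 0, -0.03],
    [0, 0, -0.04],
    [0, 0, -0.05],
    [0, 0, -0.05],
    [0, 0, -0.05],
    [0, 0, -0.05],
    [0, 0, -0.05],
    [0, 0, -0.05]
  ],
  "grip": [0, 0, 0, 0, 0, 0, 0, 0, 0, 0]
}}

```text
time_s: 15.15
eef_pos: [0.5035, -0.1253, 0.1041]
eef_rot: [-0.002, 0.023, 1.0, 0.0]
wrist_force: [-10.9, -2.5, 4.5]
opening: 0.001
grasp_force: 5.2
```

Right valve is home (11 N, rising steeply at about 1.43). Retreat and go to the left valve.

```bash
python3 - <<'E'
from h import *
s=[.5045,-.1252,.104,3.096]
b=[.47,-.125,.165,2.8]; a=hand(axis(1),1,0,.012)
print(rows(s,[b,[.466,-.01,.165,2.2],a[:2]+[.165,1.596],a]))
E
```

```text
{"xyz": [[34.5, -1.4, -61], [43.7, 113, -61], [53.2, 233, -61], [53.2, 233, 0.0]], "rot": [[0, 0, 0.296], [0, 0, 0.896], [0, 0, 1.5], [0, 0, 1.5]]}
```

{"op": "play_rows", "data": {
  "xyz": [
    [15, 0, 0],
    [30, 0, -15],
    [34, 0, -50],
    [37, 30, -61],
    [41, 75, -61],
    [44, 115, -61],
    [47, 155, -61],
    [50, 195, -61],
    [53, 225, -61],
    [53, 233, -61]
  ],
  "rot": [
    [0, 0, 0],
    [0, 0, 0.05],
    [0, 0, 0.2],
    [0, 0, 0.36],
    [0, 0, 0.54],
    [0, 0, 0.72],
    [0, 0, 0.9],
    [0, 0, 1.08],
    [0, 0, 1.26],
    [0, 0, 1.44]
  ],
  "grip": [0, 0, 0, 0, 0, 0, 0, 0, 0, 0]
}}

```text
time_s: 16.4
eef_pos: [0.4627, 0.1121, 0.1656]
eef_rot: [0.0, 0.678, 0.735, 0.001]
wrist_force: [0.9, -0.3, 0.7]
opening: -0.001
grasp_force: 0.0
```

```bash
python3 - <<'E'
from h import *
from bench import readout
o=readout.get_obs(); q=o["eef_rot"]; p=2*np.arctan2(q[2],q[1]); print(o["eef_pos"],p)
s=[*o["eef_pos"],p]
h=lambda t,g=0:hand(axis(1),1,t,g)
print(rows(s,[h(0,.012),h(0,.012),h(0,.002),h(0,-.004)]))
E
```

```text
[0.46274049 0.11205718 0.16558319] 1.6525750451572774
{"xyz": [[-2.2, -1.0, 62], [-2.2, -1.0, 62], [7.8, -0.4, 62], [13.8, -0.0, 62]], "rot": [[0, 0, 0.057], [0, 0, 0.057], [0, 0, 0.057], [0, 0, 0.057]]}
```

{"op": "play_rows", "data": {
  "xyz": [
    [-2, -1, 20],
    [-2, -1, 45],
    [-2, -1, 58],
    [-2, -1, 62],
    [4, -0.5, 62],
    [8, -0.5, 62],
    [10, 0, 62],
    [12, 0, 62],
    [14, 0, 62],
    [14, 0, 62]
  ],
  "rot": [
    [0, 0, 0.057],
    [0, 0, 0.057],
    [0, 0, 0.057],
    [0, 0, 0.057],
    [0, 0, 0.057],
    [0, 0, 0.057],
    [0, 0, 0.057],
    [0, 0, 0.057],
    [0, 0, 0.057],
    [0, 0, 0.057]
  ],
  "grip": [0, 0, 0, 0, 0, 0, 0, 0, 0, 0]
}}

```text
time_s: 17.65
eef_pos: [0.4618, 0.1237, 0.1035]
eef_rot: [0.0, 0.697, 0.717, 0.0]
wrist_force: [0.3, -2.0, 1.7]
opening: 0.0
grasp_force: 1.2
```

{"op": "play_rows", "data": {
  "xyz": [
    [0.5, 0, 0],
    [1, 0, 0],
    [1.5, 0, 0],
    [2, 0, 0],
    [2.5, 0, 0],
    [3, 0, 0],
    [3, 0, 0],
    [3, 0, 0],
    [3, 0, 0],
    [3, 0, 0]
  ],
  "rot": [
    [0, 0, 0],
    [0, 0, 0],
    [0, 0, 0],
    [0, 0, 0],
    [0, 0, 0],
    [0, 0, 0],
    [0, 0, 0],
    [0, 0, 0],
    [0, 0, 0],
    [0, 0, 0]
  ],
  "grip": [0, 0, 0, 0, 0, 0, 0, 0, 0, 0]
}}

```text
time_s: 18.9
eef_pos: [0.4615, 0.1269, 0.1033]
eef_rot: [-0.0, 0.697, 0.717, 0.0]
wrist_force: [0.1, -1.3, 1.4]
opening: 0.001
grasp_force: 1.2
```

Left now gives way. Sweep.

```bash
python3 - <<'E'
from h import *
h=lambda t,g=0:hand(axis(1),1,t,g)
s=[.4617,.1272,.1035,1.593]
th=[.15,.25,.37,.5,.63,.76,.89,1.0,1.1]
print(rows(s,[h(t) for t in th]))
print(rows(h(1.1),[h(t) for t in [1.15,1.2,1.25,1.3,1.33]]))
E
```

```text
{"xyz": [[3.7, -2.3, -0.5], [10.0, -3.0, -0.5], [17.6, -3.0, -0.5], [25.7, -2.0, -0.5], [33.6, 0.1, -0.5], [41.1, 3.1, -0.5], [48.3, 7.2, -0.5], [53.8, 11.3, -0.5], [58.5, 15.5, -0.5]], "rot": [[0, 0, 0.147], [0, 0, 0.247], [0, 0, 0.367], [0, 0, 0.497], [0, 0, 0.627], [0, 0, 0.757], [0, 0, 0.887], [0, 0, 0.997], [0, 0, 1.097]]}
{"xyz": [[3.0, -0.9, 0.0], [6.1, -1.6, 0.0], [9.2, -2.2, 0.0], [12.3, -2.6, 0.0], [14.2, -2.8, 0.0]], "rot": [[0, 0, 0.05], [0, 0, 0.1], [0, 0, 0.15], [0, 0, 0.2], [0, 0, 0.23]]}
```

{"op": "play_rows", "data": {
  "xyz": [
    [4, -2.5, 0],
    [10, -3, 0],
    [17.5, -3, 0],
    [25.5, -2, 0],
    [33.5, 0, 0],
    [41, 3, 0],
    [48.5, 7, 0],
    [54, 11.5, 0],
    [58.5, 15.5, 0],
    [58.5, 15.5, 0]
  ],
  "rot": [
    [0, 0, 0.15],
    [0, 0, 0.25],
    [0, 0, 0.37],
    [0, 0, 0.5],
    [0, 0, 0.63],
    [0, 0, 0.76],
    [0, 0, 0.89],
    [0, 0, 1.0],
    [0, 0, 1.1],
    [0, 0, 1.1]
  ],
  "grip": [0, 0, 0, 0, 0, 0, 0, 0, 0, 0]
}}

```text
time_s: 20.15
eef_pos: [0.4746, 0.1862, 0.1028]
eef_rot: [-0.0, 0.969, 0.247, -0.001]
wrist_force: [-1.3, -0.8, 0.9]
opening: -0.001
grasp_force: 0.6
```

{"op": "play_rows", "data": {
  "xyz": [
    [3, -1, 0],
    [6, -1.5, 0],
    [9, -2, 0],
    [12, -2.5, 0],
    [14, -3, 0],
    [14, -3, 0],
    [14, -3, 0],
    [14, -3, 0],
    [14, -3, 0],
    [14, -3, 0]
  ],
  "rot": [
    [0, 0, 0.05],
    [0, 0, 0.1],
    [0, 0, 0.15],
    [0, 0, 0.2],
    [0, 0, 0.23],
    [0, 0, 0.23],
    [0, 0, 0.23],
    [0, 0, 0.23],
    [0, 0, 0.23],
    [0, 0, 0.23]
  ],
  "grip": [0, 0, 0, 0, 0, 0, 0, 0, 0, 0]
}}

```text
time_s: 21.4
eef_pos: [0.4861, 0.1951, 0.1032]
eef_rot: [0.0, 0.991, 0.134, -0.0]
wrist_force: [-2.7, -0.1, -1.5]
opening: 0.002
grasp_force: 1.2
```

{"op": "play_rows", "data": {
  "xyz": [
    [0.5, 0, 0],
    [1, 0, 0],
    [1.5, 0, 0],
    [2, -0.5, 0],
    [2.5, -0.5, 0],
    [3, -0.5, 0],
    [3, -0.5, 0],
    [3, -0.5, 0],
    [3, -0.5, 0],
    [3, -0.5, 0]
  ],
  "rot": [
    [0, 0, 0.01],
    [0, 0, 0.02],
    [0, 0, 0.03],
    [0, 0, 0.04],
    [0, 0, 0.05],
    [0, 0, 0.05],
    [0, 0, 0.05],
    [0, 0, 0.05],
    [0, 0, 0.05],
    [0, 0, 0.05]
  ],
  "grip": [0, 0, 0, 0, 0, 0, 0, 0, 0, 0]
}}

```text
time_s: 22.65
eef_pos: [0.489, 0.1964, 0.1033]
eef_rot: [-0.0, 0.994, 0.109, 0.0]
wrist_force: [-2.1, 0.4, 0.0]
opening: -0.0
grasp_force: 1.0
```

{"op": "play_rows", "data": {
  "xyz": [
    [0.5, 0, 0],
    [1, 0, 0],
    [1.5, 0, 0],
    [2, -0.5, 0],
    [2.5, -0.5, 0],
    [3, -0.5, 0],
    [3, -0.5, 0],
    [3, -0.5, 0],
    [3, -0.5, 0],
    [3, -0.5, 0]
  ],
  "rot": [
    [0, 0, 0.01],
    [0, 0, 0.02],
    [0, 0, 0.03],
    [0, 0, 0.04],
    [0, 0, 0.05],
    [0, 0, 0.05],
    [0, 0, 0.05],
    [0, 0, 0.05],
    [0, 0, 0.05],
    [0, 0, 0.05]
  ],
  "grip": [0, 0, 0, 0, 0, 0, 0, 0, 0, 0]
}}

```text
time_s: 23.9
eef_pos: [0.4918, 0.1976, 0.1033]
eef_rot: [-0.0, 0.996, 0.084, 0.0]
wrist_force: [-3.3, 0.4, 0.6]
opening: -0.001
grasp_force: 1.2
```

Still free at about 1.43. Continue.

{"op": "play_rows", "data": {
  "xyz": [
    [0.5, 0, 0],
    [1, 0, 0],
    [1.5, 0, 0],
    [2, -0.5, 0],
    [2.5, -0.5, 0],
    [3, -0.5, 0],
    [3, -0.5, 0],
    [3, -0.5, 0],
    [3, -0.5, 0],
    [3, -0.5, 0]
  ],
  "rot": [
    [0, 0, 0.01],
    [0, 0, 0.02],
    [0, 0, 0.03],
    [0, 0, 0.04],
    [0, 0, 0.05],
    [0, 0, 0.05],
    [0, 0, 0.05],
    [0, 0, 0.05],
    [0, 0, 0.05],
    [0, 0, 0.05]
  ],
  "grip": [0, 0, 0, 0, 0, 0, 0, 0, 0, 0]
}}

```text
time_s: 25.15
eef_pos: [0.4938, 0.1985, 0.1031]
eef_rot: [0.0, 0.998, 0.059, -0.001]
wrist_force: [-6.1, 0.3, 2.8]
opening: -0.001
grasp_force: 3.1
```

{"op": "play_rows", "data": {
  "xyz": [
    [0.5, 0, 0],
    [1, 0, 0],
    [1.5, 0, 0],
    [2, 0, 0],
    [2, 0, 0],
    [2, 0, 0],
    [2, 0, 0],
    [2, 0, 0],
    [2, 0, 0],
    [2, 0, 0]
  ],
  "rot": [
    [0, 0, 0.01],
    [0, 0, 0.02],
    [0, 0, 0.03],
    [0, 0, 0.03],
    [0, 0, 0.03],
    [0, 0, 0.03],
    [0, 0, 0.03],
    [0, 0, 0.03],
    [0, 0, 0.03],
    [0, 0, 0.03]
  ],
  "grip": [0, 0, 0, 0, 0, 0, 0, 0, 0, 0]
}}

```text
time_s: 26.4
eef_pos: [0.495, 0.1991, 0.103]
eef_rot: [-0.0, 0.999, 0.044, -0.002]
wrist_force: [-9.1, 2.4, 5.1]
opening: 0.002
grasp_force: 4.5
```

{"op": "play_rows", "data": {
  "xyz": [
    [0.5, 0, 0],
    [1, 0, 0],
    [1.5, 0, 0],
    [1.5, 0, 0],
    [1.5, 0, 0],
    [1.5, 0, 0],
    [1.5, 0, 0],
    [1.5, 0, 0],
    [1.5, 0, 0],
    [1.5, 0, 0]
  ],
  "rot": [
    [0, 0, 0.01],
    [0, 0, 0.02],
    [0, 0, 0.02],
    [0, 0, 0.02],
    [0, 0, 0.02],
    [0, 0, 0.02],
    [0, 0, 0.02],
    [0, 0, 0.02],
    [0, 0, 0.02],
    [0, 0, 0.02]
  ],
  "grip": [0, 0, 0, 0, 0, 0, 0, 0, 0, 0]
}}

```text
time_s: 27.65
eef_pos: [0.4958, 0.1995, 0.1029]
eef_rot: [-0.0, 0.999, 0.034, -0.002]
wrist_force: [-11.2, 4.0, 6.3]
opening: -0.004
grasp_force: 5.6
```

```bash
python3 - <<'E'
from h import *
from bench import readout
o=readout.get_obs(); q=o["eef_rot"]; p=2*np.arctan2(q[2],q[1]); print(o["eef_pos"],p)
s=[*o["eef_pos"],p]
h=lambda t,g=0:hand(M,1,t,g,r=.06,half=.018)
a=h(0,.014); print(a)
b=[.445,a[1],.165,1.596]
print(rows(s,[[.465,.199,.12,p],[.46,.19,.165,.3],b,a[:2]+[.165,1.596],a]))
E
```

```text
[0.4958475  0.19952989 0.10294604] 0.06897094790973861
[np.float64(0.4648936370477905), np.float64(-0.007186406954737934), 0.104, 1.5957963267948965]
{"xyz": [[-30.8, -1.6, -17.1], [-36.4, 7.0, -62], [-65, 203, -62], [-45.1, 204, -62], [-45.1, 204, -1.1]], "rot": [[0, 0, -0.0], [0, 0, -0.231], [0, 0, -1.527], [0, 0, -1.527], [0, 0, -1.527]]}
```

{"op": "play_rows", "data": {
  "xyz": [
    [-15, -1, 0],
    [-30, -1, -15],
    [-36, 5, -50],
    [-38, 35, -62],
    [-40, 75, -62],
    [-42, 115, -62],
    [-44, 155, -62],
    [-45, 190, -62],
    [-45, 204, -62],
    [-45, 204, -62]
  ],
  "rot": [
    [0, 0, 0],
    [0, 0, -0.05],
    [0, 0, -0.23],
    [0, 0, -0.41],
    [0, 0, -0.59],
    [0, 0, -0.77],
    [0, 0, -0.95],
    [0, 0, -1.13],
    [0, 0, -1.31],
    [0, 0, -1.49]
  ],
  "grip": [0, 0, 0, 0, 0, 0, 0, 0, 0, 0]
}}

```text
time_s: 28.9
eef_pos: [0.468, -0.0096, 0.1658]
eef_rot: [0.002, 0.71, 0.704, 0.0]
wrist_force: [0.2, -0.5, 0.2]
opening: 0.001
grasp_force: 0.0
```

```bash
python3 - <<'E'
from h import *
from bench import readout
o=readout.get_obs(); q=o["eef_rot"]; p=2*np.arctan2(q[2],q[1]); print(o["eef_pos"],p)
s=[*o["eef_pos"],p]
h=lambda t,g=0:hand(M,1,t,g,r=.06,half=.018)
print(rows(s,[h(0,.014),h(0,.014),h(0,.002),h(0,-.004)]))
E
```

```text
[ 0.46799956 -0.00955986  0.16581274] 1.5620077512992525
{"xyz": [[2.3, -3.1, 62], [2.3, -3.1, 62], [14.3, -3.5, 62], [20.3, -3.7, 62]], "rot": [[0, 0, -0.034], [0, 0, -0.034], [0, 0, -0.034], [0, 0, -0.034]]}
```

{"op": "play_rows", "data": {
  "xyz": [
    [2, -3, 20],
    [2, -3, 45],
    [2, -3, 58],
    [2, -3, 62],
    [8, -3, 62],
    [12, -3.5, 62],
    [15, -3.5, 62],
    [17, -3.5, 62],
    [18, -3.5, 62],
    [18, -3.5, 62]
  ],
  "rot": [
    [0, 0, -0.034],
    [0, 0, -0.034],
    [0, 0, -0.034],
    [0, 0, -0.034],
    [0, 0, -0.034],
    [0, 0, -0.034],
    [0, 0, -0.034],
    [0, 0, -0.034],
    [0, 0, -0.034],
    [0, 0, -0.034]
  ],
  "grip": [0, 0, 0, 0, 0, 0, 0, 0, 0, 0]
}}

```text
time_s: 30.15
eef_pos: [0.464, 0.0103, 0.1034]
eef_rot: [0.0, 0.699, 0.715, 0.0]
wrist_force: [-1.9, -3.7, 1.9]
opening: -0.001
grasp_force: 1.6
```

{"op": "play_rows", "data": {
  "xyz": [
    [0.5, 0, 0],
    [1, 0, 0],
    [1.5, 0, 0],
    [2, 0, 0],
    [2.5, 0, 0],
    [3, 0, 0],
    [3, 0, 0],
    [3, 0, 0],
    [3, 0, 0],
    [3, 0, 0]
  ],
  "rot": [
    [0, 0, 0],
    [0, 0, 0],
    [0, 0, 0],
    [0, 0, 0],
    [0, 0, 0],
    [0, 0, 0],
    [0, 0, 0],
    [0, 0, 0],
    [0, 0, 0],
    [0, 0, 0]
  ],
  "grip": [0, 0, 0, 0, 0, 0, 0, 0, 0, 0]
}}

```text
time_s: 31.4
eef_pos: [0.4638, 0.0134, 0.1032]
eef_rot: [-0.0, 0.699, 0.715, -0.0]
wrist_force: [-3.5, -2.5, 0.3]
opening: -0.002
grasp_force: 1.6
```

{"op": "play_rows", "data": {
  "xyz": [
    [0.5, 0, 0],
    [1, 0, 0],
    [1.5, 0, 0],
    [2, 0, 0],
    [2.5, 0, 0],
    [3, 0, 0],
    [3, 0, 0],
    [3, 0, 0],
    [3, 0, 0],
    [3, 0, 0]
  ],
  "rot": [
    [0, 0, 0],
    [0, 0, 0],
    [0, 0, 0],
    [0, 0, 0],
    [0, 0, 0],
    [0, 0, 0],
    [0, 0, 0],
    [0, 0, 0],
    [0, 0, 0],
    [0, 0, 0]
  ],
  "grip": [0, 0, 0, 0, 0, 0, 0, 0, 0, 0]
}}

```text
time_s: 32.65
eef_pos: [0.4639, 0.0164, 0.1033]
eef_rot: [0.0, 0.699, 0.715, 0.0]
wrist_force: [-3.3, -3.0, -1.4]
opening: -0.003
grasp_force: 1.6
```

The lock gives way. Sweep.

```bash
python3 - <<'E'
from h import *
h=lambda t,g=0:hand(M,1,t,g,r=.06,half=.018)
s=[.464,.0168,.1035,1.593]
th=[.15,.25,.37,.5,.63,.76,.89,1.0,1.1]
print(rows(s,[h(t) for t in th]))
print(rows(h(1.1),[h(t) for t in [1.15,1.2,1.25,1.3,1.35,1.4,1.45]]))
E
```

```text
{"xyz": [[-0.7, -3.4, -0.5], [5.7, -5.0, -0.5], [13.6, -6.2, -0.5], [22.3, -6.3, -0.5], [30.9, -5.4, -0.5], [39.3, -3.3, -0.5], [47.4, -0.1, -0.5], [53.8, 3.3, -0.5], [59.3, 7.1, -0.5]], "rot": [[0, 0, 0.147], [0, 0, 0.247], [0, 0, 0.367], [0, 0, 0.497], [0, 0, 0.627], [0, 0, 0.757], [0, 0, 0.887], [0, 0, 0.997], [0, 0, 1.097]]}
{"xyz": [[3.0, -1.4, 0.0], [6.1, -2.6, 0.0], [9.3, -3.7, 0.0], [12.5, -4.6, 0.0], [15.7, -5.3, 0.0], [19.0, -5.9, 0.0], [22.3, -6.3, 0.0]], "rot": [[0, 0, 0.05], [0, 0, 0.1], [0, 0, 0.15], [0, 0, 0.2], [0, 0, 0.25], [0, 0, 0.3], [0, 0, 0.35]]}
```

{"op": "play_rows", "data": {
  "xyz": [
    [0, -3.5, 0],
    [5.5, -5, 0],
    [13.5, -6, 0],
    [22.5, -6.5, 0],
    [31, -5.5, 0],
    [39.5, -3.5, 0],
    [47.5, 0, 0],
    [54, 3.5, 0],
    [59.5, 7, 0],
    [59.5, 7, 0]
  ],
  "rot": [
    [0, 0, 0.15],
    [0, 0, 0.25],
    [0, 0, 0.37],
    [0, 0, 0.5],
    [0, 0, 0.63],
    [0, 0, 0.76],
    [0, 0, 0.89],
    [0, 0, 1.0],
    [0, 0, 1.1],
    [0, 0, 1.1]
  ],
  "grip": [0, 0, 0, 0, 0, 0, 0, 0, 0, 0]
}}

```text
time_s: 33.9
eef_pos: [0.4703, 0.0765, 0.1037]
eef_rot: [-0.0, 0.97, 0.244, 0.001]
wrist_force: [0.1, -0.4, 0.1]
opening: 0.002
grasp_force: 0.3
```

{"op": "play_rows", "data": {
  "xyz": [
    [3, -1.5, 0],
    [6, -2.5, 0],
    [9.5, -3.5, 0],
    [12.5, -4.5, 0],
    [15.5, -5.5, 0],
    [19, -6, 0],
    [22.5, -6.5, 0],
    [22.5, -6.5, 0],
    [22.5, -6.5, 0],
    [22.5, -6.5, 0]
  ],
  "rot": [
    [0, 0, 0.05],
    [0, 0, 0.1],
    [0, 0, 0.15],
    [0, 0, 0.2],
    [0, 0, 0.25],
    [0, 0, 0.3],
    [0, 0, 0.35],
    [0, 0, 0.35],
    [0, 0, 0.35],
    [0, 0, 0.35]
  ],
  "grip": [0, 0, 0, 0, 0, 0, 0, 0, 0, 0]
}}

```text
time_s: 35.15
eef_pos: [0.4864, 0.0925, 0.1034]
eef_rot: [-0.0, 0.997, 0.072, 0.0]
wrist_force: [-1.5, 0.3, 0.3]
opening: 0.004
grasp_force: 0.5
```

{"op": "play_rows", "data": {
  "xyz": [
    [0.5, 0, 0],
    [1, 0, 0],
    [1.5, 0, 0],
    [2, -0.5, 0],
    [2.5, -0.5, 0],
    [3.5, -0.5, 0],
    [3.5, -0.5, 0],
    [3.5, -0.5, 0],
    [3.5, -0.5, 0],
    [3.5, -0.5, 0]
  ],
  "rot": [
    [0, 0, 0.01],
    [0, 0, 0.02],
    [0, 0, 0.03],
    [0, 0, 0.04],
    [0, 0, 0.05],
    [0, 0, 0.05],
    [0, 0, 0.05],
    [0, 0, 0.05],
    [0, 0, 0.05],
    [0, 0, 0.05]
  ],
  "grip": [0, 0, 0, 0, 0, 0, 0, 0, 0, 0]
}}

```text
time_s: 36.4
eef_pos: [0.4896, 0.0933, 0.1032]
eef_rot: [0.0, 0.999, 0.046, -0.0]
wrist_force: [-2.6, 1.6, 0.1]
opening: -0.001
grasp_force: 1.4
```

{"op": "play_rows", "data": {
  "xyz": [
    [0.5, 0, 0],
    [1, 0, 0],
    [1.5, 0, 0],
    [2, 0, 0],
    [2.5, -0.5, 0],
    [3, -0.5, 0],
    [3, -0.5, 0],
    [3, -0.5, 0],
    [3, -0.5, 0],
    [3, -0.5, 0]
  ],
  "rot": [
    [0, 0, 0.01],
    [0, 0, 0.02],
    [0, 0, 0.03],
    [0, 0, 0.04],
    [0, 0, 0.05],
    [0, 0, 0.05],
    [0, 0, 0.05],
    [0, 0, 0.05],
    [0, 0, 0.05],
    [0, 0, 0.05]
  ],
  "grip": [0, 0, 0, 0, 0, 0, 0, 0, 0, 0]
}}

```text
time_s: 37.65
eef_pos: [0.4927, 0.0941, 0.1034]
eef_rot: [0.0, 1.0, 0.021, 0.0]
wrist_force: [-2.7, 0.5, -0.5]
opening: 0.0
grasp_force: 1.1
```

{"op": "play_rows", "data": {
  "xyz": [
    [0.5, 0, 0],
    [1, 0, 0],
    [1.5, 0, 0],
    [2, 0, 0],
    [2.5, 0, 0],
    [3, 0, 0],
    [3, 0, 0],
    [3, 0, 0],
    [3, 0, 0],
    [3, 0, 0]
  ],
  "rot": [
    [0, 0, 0.01],
    [0, 0, 0.02],
    [0, 0, 0.03],
    [0, 0, 0.03],
    [0, 0, 0.03],
    [0, 0, 0.03],
    [0, 0, 0.03],
    [0, 0, 0.03],
    [0, 0, 0.03],
    [0, 0, 0.03]
  ],
  "grip": [0, 0, 0, 0, 0, 0, 0, 0, 0, 0]
}}

```text
time_s: 38.9
eef_pos: [0.4953, 0.0944, 0.1032]
eef_rot: [-0.0, 1.0, 0.006, -0.0]
wrist_force: [-4.4, 2.0, 1.8]
opening: 0.002
grasp_force: 2.1
```

{"op": "play_rows", "data": {
  "xyz": [
    [0.5, 0, 0],
    [1, 0, 0],
    [1.5, 0, 0],
    [2, 0, 0],
    [2, 0, 0],
    [2, 0, 0],
    [2, 0, 0],
    [2, 0, 0],
    [2, 0, 0],
    [2, 0, 0]
  ],
  "rot": [
    [0, 0, 0],
    [0, 0, 0],
    [0, 0, 0],
    [0, 0, 0],
    [0, 0, 0],
    [0, 0, 0],
    [0, 0, 0],
    [0, 0, 0],
    [0, 0, 0],
    [0, 0, 0]
  ],
  "grip": [0, 0, 0, 0, 0, 0, 0, 0, 0, 0]
}}

```text
time_s: 40.15
eef_pos: [0.4964, 0.0947, 0.1031]
eef_rot: [-0.0, 1.0, 0.007, -0.001]
wrist_force: [-7.6, 3.3, 4.2]
opening: 0.005
grasp_force: 3.9
```

On the stop. One more small push, then I'll retreat and look.

{"op": "play_rows", "data": {
  "xyz": [
    [0.5, 0, 0],
    [1, 0, 0],
    [1.5, 0, 0],
    [1.5, 0, 0],
    [1.5, 0, 0],
    [1.5, 0, 0],
    [1.5, 0, 0],
    [1.5, 0, 0],
    [1.5, 0, 0],
    [1.5, 0, 0]
  ],
  "rot": [
    [0, 0, 0],
    [0, 0, 0],
    [0, 0, 0],
    [0, 0, 0],
    [0, 0, 0],
    [0, 0, 0],
    [0, 0, 0],
    [0, 0, 0],
    [0, 0, 0],
    [0, 0, 0]
  ],
  "grip": [0, 0, 0, 0, 0, 0, 0, 0, 0, 0]
}}

```text
time_s: 41.4
eef_pos: [0.4973, 0.0949, 0.103]
eef_rot: [-0.0, 1.0, 0.007, -0.002]
wrist_force: [-9.7, 3.7, 6.3]
opening: -0.003
grasp_force: 5.2
```

{"op": "play_rows", "data": {
  "xyz": [
    [-10, 0, 0],
    [-30, 0, 0],
    [-40, 0, -20],
    [-50, 0, -60],
    [-70, 0, -100],
    [-100, 0, -130],
    [-130, 0, -150],
    [-140, 0, -150],
    [-140, 0, -150],
    [-140, 0, -150]
  ],
  "rot": [
    [0, 0, 0],
    [0, 0, 0],
    [0, 0, 0],
    [0, 0, 0],
    [0, 0, 0],
    [0, 0, 0],
    [0, 0, 0],
    [0, 0, 0],
    [0, 0, 0],
    [0, 0, 0]
  ],
  "grip": [0, 0, 0, 0, 0, 0, 0, 0, 0, 0]
}}

```text
time_s: 42.65
eef_pos: [0.3595, 0.0924, 0.2526]
eef_rot: [0.0, 1.0, 0.006, -0.0]
wrist_force: [-0.2, 0.2, 0.5]
opening: 0.001
grasp_force: 0.0
```

```bash
python3 - <<'E'
from bench import vision
import cv2
im=vision.camera("top")["color"][150:270,150:390,::-1]
cv2.imwrite("pics/end.png",cv2.resize(im,None,fx=3.3,fy=3.3,interpolation=cv2.INTER_CUBIC))
E
```

```text
(no output)
```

View pics/end.png

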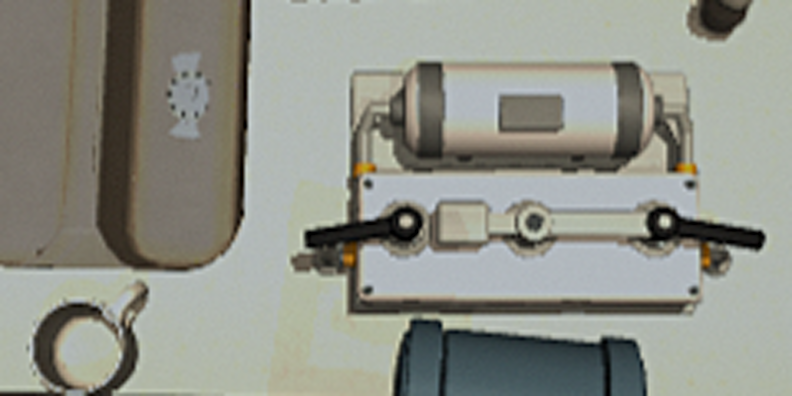

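The picture shows the lock pointing left (paddle at (460,223)), both valve handles outwards (tips (310,240) and (762,240)), and the arm clear of everything.

```bash
python3 -c "
from bench import ctrl
print(ctrl.hand_in())"
```

```text
the job is handed in; nothing more can be done
None
```

I shut the right valve first (the left was blocked, so the right is the inlet), then the left, then turned the lock left onto its stop. I handed the job in at about 43 s with the arm clear; hand-in gave no verdict, and the wrist force stayed below about 14 N at every reading.

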